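# Clamp a bearing in the rail vise by its T-handle

## Robot

A 6-joint arm with a two-finger parallel gripper is mounted at the origin on a cart in front of the work surface, level with it; the furniture and walls round the work are solid. World frame = base frame: x ahead of the robot, y to its left, z up, the work surface at z = 0. Lengths are in m, angles in rad, forces in N, time in s.
With the tool pointing down it reaches from about 0.35 to 0.775 m from the base axis. Payload 5.5 kg.
Tool frame: the origin (TCP) lies at the very end of the fingers, on their centre line; the grasp point (between the pads) lies arm.grip_point_offset behind it (arm.grip_point_offset is the distance from the TCP to the grasp point, in m); z points along the fingers, y is the line along which they close (so a half turn about z gives the same grasp; the last joint's range is limited). The gripper opens to 85 mm and grips with 20 to 120 N. Pads are 22 mm wide; open, the fingers measure 114 mm over their backs; the gripper's body (76 mm by 85 mm) begins 54 mm behind the grasp point. The pads swing forward as they close: fully open they stand 13 mm farther back than shut.
Start: joints at [1.008, 0.313, 0.046, 1.304, 0, 1.431], TCP at [0.236, 0.524, 0.231] pointing down, gripper open.
Joint ranges: [-2.76, 2.76], [-0.86, 1.69], [-1.03, 1.26], [-2.2, 2.34], [-1.47, 1.5], [-3.14, 3.14]. Speed limits (rad/s): [2.57, 2.57, 3.14, 3.14, 3.14, 3.14].

## Interface

Orientations are given as a unit quaternion [w, x, y, z].
In Python, from workcell import arm gives the robot as it stands.
- The arm moves only by the tool apply_moves, never from a script. Its argument "series" is text: rows parted by semicolons, each of 7 numbers parted by spaces: the shift along the tool's x, y, z in mm, then the turn, a rotation vector about the tool's x, y, z in rad, then the closure, from -1 (fully open) to 1 (shut). In form: x y z ax ay az gripper; .... A call has 1 to 5 rows; each row shifts and turns the commanded pose from where the row before left it, along the tool's axes as they then stand; what a row does not reach is not made up. A row lasts 1/8 s, in which the tool goes at most 62.5 mm and 10.7 degrees, less where a joint would pass 70% of its speed; a pose out of reach is approached as far as the arm can. A call is refused whole if a number of a shift passes 62.5 or a number of a turn 0.188, either way. A call with a gripper value outside its range is refused whole. The fingers move at their own pace and stop on an object; the grip force is fixed at half the most. Time passes only in rows, so rows that do not move let the fingers close. It gives the time, the measured TCP pose, the force, the opening and the grip force at its end, in the units of the state.
- arm.state(): the state, without advancing time (a new reading comes with each control period).
- arm.snapshot(name): name is "side" or "top"; returns a dict with "frame" (384x512x3 uint8, blue, green, red), "fovy" (degrees; the focal length in pixels is half the picture's height over the tangent of half this angle, whatever the lens; pixels are square), "cx", "cy" (the principal point, pixels), "k1" (the pictures are not rectified: a ray, as slopes to the right and down, at radius r is drawn at 1 + k1 r^2 times it, then the intrinsics apply), "T" (4x4, takes a point from camera to world coordinates). Camera axes: x right, y up, looking along -z (the intrinsics and any distortion apply to the point x, -y, -z); pixel columns grow to the right and rows downward; lengths in m; the calibration is good to about 2 mm. A picture is of the moment at which its call begins. There is no depth.
- arm.close_job(): hands the job in; it is judged then, once.
The state is a dict: "time_s": time; "joint_positions": joint angles; "qd": joint speeds; "joint_torque": joint torques, N m; "tcp_pos": TCP position; "orientation": TCP orientation; "force": force on the tool from outside, world axes, zero at the start; "wrist_torque": the same for the moment, N m; "gripper_width": finger opening in m; "gripper_force": force on a finger pad.
Only numpy, scipy, OpenCV 4.12 (cv2) and the standard library are available. Lean on these libraries where they do the work, as an engineer would, in place of code of your own. Each camera call takes 0.05 s, during which the arm holds its last target. There are 200 camera calls.

## Task

Lay the biggest bearing flat on the rail of the small green vise, between its jaws, and let go of it. Then take the T-handle and turn it clockwise until the rising resistance tells you that the bearing is firmly clamped, and stop there: overtightening would press its ring out of round. Leave the vise clamped, with your hand off it, and leave the other things on the bench where they are.

Things in the scene. Friction and masses are not known exactly. Their poses are not given: they have to be found in the camera images.
- bearing: The biggest ball bearing: bare steel, 52 mm across, 15 mm thick, 0.22 kg, lying flat. Origin: centre of its underside; z is its axis.
- vise: Small green rail vise screwed to the bench: steel rail 185 mm long, 32 mm wide, its flat top 36 mm above the bench, on two feet (86 mm wide, 9 mm high). Origin: on the bench under the rail, 20 mm from the seat point towards the T-handle. x runs along the rail from T-handle to fixed jaw, z up. The green gear head under the T-handle is 40 x 44 mm, its collar 49 mm above the bench.
- seat (a point): Point on the rail's top, on its centre line, where the middle of the bearing's underside belongs before clamping; axes as the vise's. The fixed jaw beyond it (+x) is 44 mm wide, 14 mm above the rail (bolt 19 mm), with a shallow vee (2 x 15 degrees) that centres the bearing. It sits in a slot: the vee's bottom may be 30 to 35 mm beyond this point. 5 mm or more is free lengthwise in all.
- jaw: Moving jaw, 44 mm wide, standing 14 mm above the rail. Origin: on the rail's top at the middle of the flat face that meets the bearing; x as the vise's. Fully open (handle 0), the face is 33.5 mm short of the seat point; clamped, it is 53 mm from the bottom of the vee. The steel face plate is backed by stiff disc springs and gives about 1.5 mm at 75 N.
- handle (a joint): Turn of the T-handle (rad), 0 = vise open (limits -0.2, 5.6), growing clockwise seen from above; 1 rad moves the jaw 4 mm. It turns against a steady 0.32 N m of friction and stays where left. Every 10 N of jaw force adds 0.04 N m. Firm is 25 to 75 N: 0.10 to 0.30 N m above free running, best 0.2. From touch to too tight is under 0.6 rad; where it begins depends on the fixed jaw.
- handle_grip (a point): Middle of the T-handle's bar, on its upright turning axis, 85 mm above the bench, 88 mm from the vise's origin along its -x. The round bar, 13 mm thick, 80 mm long between the centres of the black balls (19 mm) at its ends, lies along this point's x; the stem below is 10 mm thick down to 31 mm below this point. The point turns with the handle.
- bearing_mid: Smaller steel bearing, 40 mm across, 12 mm thick; leave alone. Origin: centre of its underside.
- gear: White nylon gear, 44 mm across, 14 mm high; leave alone. Origin: centre of its underside.
- tape: Roll of black tape, 64 mm across, 19 mm high, behind the vise; leave alone. Origin: centre of its underside.
- spanner: Steel spanner, 163 mm long, lying behind the vise; leave alone. Origin: below its middle.
Mind the look-alikes: they are no part of the job. What is shaped like the bearing but blue or yellow is not meant.

How it is judged:
On the way, in this order (a step that is already met when the one before it is completed fails the run):
1. the big bearing lies flat on the rail between the jaws, let go and not yet clamped (x of bearing in the frame of seat between -0.01 and 0.012 m and y of bearing in the frame of seat between -0.008 and 0.008 m and z of bearing in the frame of seat between -0.003 and 0.003 m and angle between bearing's own z axis and vertical below 0.08 rad and contact force between the fingers and bearing below 0.1 N and contact force between bearing and jaw below 5 N), for 0.2 s.
2. the jaw grips the bearing firmly (over 25 N) (contact force between bearing and jaw above 25 N), for 0.3 s.
At the end, for the whole second after the job is handed in: The big bearing lies flat (within 0.08 rad) on the rail, within 3 mm of its top face, 8 mm of its centre line and -10 to +12 mm of the seat point lengthwise, clamped by the jaw with 25 to 75 N, at rest, and the T-handle stands still (x of bearing in the frame of seat between -0.01 and 0.012 m and y of bearing in the frame of seat between -0.008 and 0.008 m and z of bearing in the frame of seat between -0.003 and 0.003 m and angle between bearing's own z axis and vertical below 0.08 rad and contact force between bearing and jaw between 25 and 75 N and linear speed of bearing below 0.01 m/s and velocity of joint handle between -0.05 and 0.05 rad/s); the robot touches nothing.
It fails at once if the bearing is squeezed by the jaw with more than 75 N (contact force between bearing and jaw above 75 N).
It fails at once if the smaller bearing is moved by more than 20 mm (distance of bearing_mid from where it was at the start of the episode above 0.02 m).
It fails at once if the nylon gear is moved by more than 20 mm (distance of gear from where it was at the start of the episode above 0.02 m).
It fails at once if the roll of black tape is moved by more than 20 mm (distance of tape from where it was at the start of the episode above 0.02 m).
It fails at once if the spanner is moved by more than 20 mm (distance of spanner from where it was at the start of the episode above 0.02 m).
It also fails if it takes over 72 s, if anything falls off the work surface, if the arm or the gripper's body presses on something with over 40 N, if the wrist force passes 120 N, or if a joint passes its speed limit or range.

## Working session

There is one attempt and no reset: what is moved stays moved. The work goes in short steps, Python scripts to look and compute and a tool call to move; the robot and the scene stay as the last step left them, time stands still between calls to the robot, and variables do not carry over. Pictures are saved under pics/ and viewed, at most 10 in all, crops included, and the job is handed in when it is done.

Besides the shell and the picture viewer there is one more tool, called as name(argument=value, ...), one argument or row to a line, values as JSON. apply_moves: Moves the arm, as the interface text tells. Its arguments: {"type":"object","properties":{"series":{"type":"string"}},"required":["series"]}

```bash
ls; mkdir -p pics
cat > h.py <<'E'
import numpy as np, cv2
from workcell import arm
def snap(n):
    s=arm.snapshot(n); s['frame']=np.array(s['frame'],np.uint8); return s
def K(s):
    h,w=s['frame'].shape[:2]; f=h/2/np.tan(np.radians(s['fovy'])/2)
    return f
def ray(s,u,v):
    f=K(s); d=np.array([(u-s['cx'])/f,(v-s['cy'])/f]); p=d.copy()
    for _ in range(30): p=d/(1+s['k1']*(p@p))
    T=np.array(s['T']); return T[:3,3],T[:3,:3]@np.array([p[0],-p[1],-1.])
def onz(s,u,v,z):
    o,d=ray(s,u,v); return o+d*(z-o[2])/d[2]
def proj(s,P):
    T=np.array(s['T']); q=T[:3,:3].T@(np.array(P)-T[:3,3]); p=np.array([q[0],-q[1]])/-q[2]
    p=p*(1+s['k1']*(p@p)); f=K(s); return p*f+[s['cx'],s['cy']]
E
python3 - <<'E'
from h import *
for n in('top','side'):
    s=snap(n); cv2.imwrite(f'pics/{n}0.png',s['frame']); print(n,s['fovy'],s['cx'],s['cy'],s['k1'],np.round(s['T'],3).tolist())
print(arm.state(),arm.grip_point_offset)
E
```

```text
pics
top 46.682692473124206 252.65362252456032 180.5484988964358 -0.01754766934316663 [[0.026, 0.993, -0.119, 0.371], [-1.0, 0.026, -0.001, 0.153], [0.002, 0.119, 0.993, 1.087], [0.0, 0.0, 0.0, 1.0]]
side 53.58601694271971 259.39912953535077 196.0878060085012 0.03921034826268111 [[-1.0, 0.029, -0.009, 0.507], [-0.02, -0.434, 0.901, 0.988], [0.022, 0.9, 0.434, 0.494], [0.0, 0.0, 0.0, 1.0]]
{'time_s': 0.1, 'joint_positions': array([ 1.00840927e+00,  3.13932145e-01,  4.50652221e-02,  1.30359410e+00,
       -2.27606730e-05,  1.43117885e+00]), 'qd': array([ 0.00087625, -0.00076474,  0.00342221, -0.00032405, -0.00063262,
        0.00141561]), 'joint_torque': array([ 3.05616108e-03, -4.81726420e+01,  2.99243528e+01,  1.26911121e-02,
       -1.05155300e-04, -1.94617400e-05]), 'tcp_pos': array([0.23568831, 0.52396501, 0.23048295]), 'orientation': array([-2.75506829e-04,  2.09813984e-01,  9.77740967e-01, -7.85510092e-04]), 'force': array([ 0.21022517, -0.56293965,  0.13523706]), 'wrist_torque': array([ 0.00803621, -0.04029639,  0.00703028]), 'gripper_force': 0.0, 'gripper_width': 0.08540903875136535} 0.0187
```

View pics/top0.png

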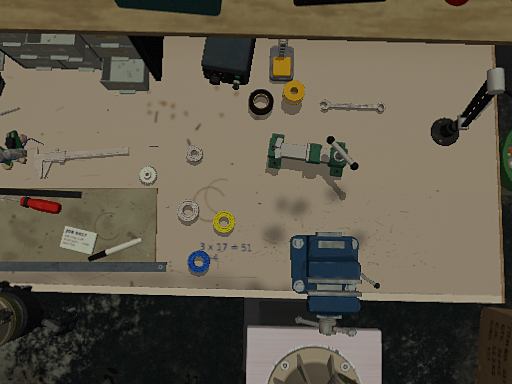

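View pics/side0.png

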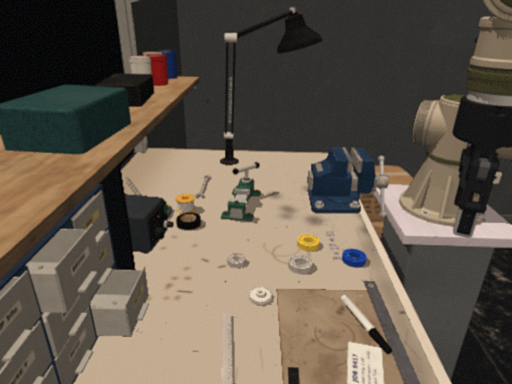

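Run:
```python
from h import *
t=cv2.imread('pics/top0.png'); s=cv2.imread('pics/side0.png')
r=lambda i,x,y,w,h,k:cv2.resize(i[y:y+h,x:x+w],None,fx=k,fy=k,interpolation=cv2.INTER_CUBIC)
A=r(t,260,120,100,75,4); B=r(t,140,185,100,75,4) ; C=r(s,210,150,66,75,4); D=r(s,220,230,134,75,4)
cv2.imwrite('pics/c1.png',np.vstack([np.hstack([A,B]),np.hstack([C,D])]))
S=snap('top'); print(proj(S,arm.state()['tcp_pos']))
for n,u,v,z in[('big',188,211,.015),('mid',195,155,.012),('gear',148,175,.014),('yel',224,222,.015),('b1',331,139,.085),('b2',355,166,.085)]: print(n,onz(S,u,v,z).round(4))
```

```text
[ 53.25375656 300.2813857 ]
big [0.4207 0.3083 0.015 ]
mid [0.5582 0.2975 0.012 ]
gear [0.5056 0.4096 0.014 ]
yel [0.3967 0.2208 0.015 ]
b1 [ 0.591  -0.0226  0.085 ]
b2 [ 0.5298 -0.0777  0.085 ]
```

View pics/c1.png

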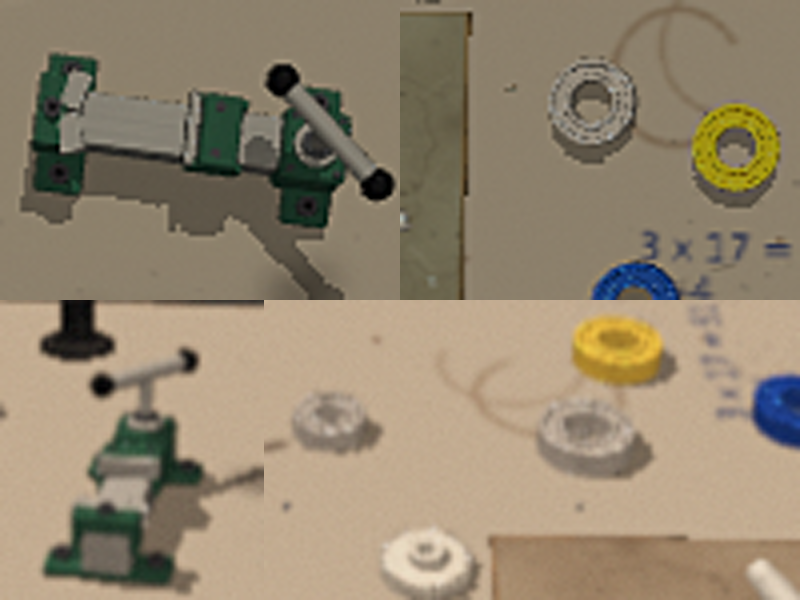

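Run:
```python
from h import *
S=snap('top'); f=S['frame']; s2=snap('side')
g=f.max(2).astype(int)
def blobs(img,m,roi,mn):
    x,y,w,h=roi; sub=np.zeros(m.shape,np.uint8); sub[y:y+h,x:x+w]=m[y:y+h,x:x+w]
    n,l,st,c=cv2.connectedComponentsWithStats(sub); return [(c[i].round(2),st[i][2:].tolist()) for i in range(1,n) if st[i][4]>=mn]
print('balls top',blobs(f,(g<45).astype(np.uint8),(322,130,45,45),8))
g2=s2['frame'].max(2); bs=blobs(s2['frame'],(g2<45).astype(np.uint8),(228,158,40,22),6); print('balls side',bs)
# triangulate
def tri(a,b):
    (o1,d1),(o2,d2)=ray(S,*a),ray(s2,*b); d1/=np.linalg.norm(d1); d2/=np.linalg.norm(d2)
    t=np.linalg.lstsq(np.c_[d1,-d2],o2-o1,rcond=None)[0]; p,q=o1+d1*t[0],o2+d2*t[1]; return (p+q)/2,np.linalg.norm(p-q)
# rail edges per column
E=[];F=[]
for u in range(283,306):
    col=f[140:165,u].astype(float); 
    w=np.where(col.min(1)>135)[0]+140
    E.append((u,w.min()-.5,w.max()+.5))
E=np.array(E); print(E[::4])
for k in(1,2):
    P=np.array([onz(S,e[0],e[k],.036)[:2] for e in E]); q=np.polyfit(P[:,1],P[:,0],1); print('edge',q,P[0].round(4),P[-1].round(4))
# big bearing
hsv=cv2.cvtColor(f,cv2.COLOR_BGR2HSV)
roi=f[195:230,172:206]; print(roi[16,:, :].max(1)); print(roi[16,:, 0])
```

```text
balls top [(array([330.17, 139.28]), [8, 8, 46]), (array([333.78, 163.78]), [23, 14, 86]), (array([353.91, 165.85]), [8, 8, 46]), (array([336.1, 171.1]), [7, 6, 29])]
balls side [(array([231.77, 160.45]), [10, 6, 47]), (array([257.14, 164.29]), [3, 4, 7]), (array([235.27, 171.  ]), [5, 5, 15])]Traceback (most recent call last):
  File "<stdin>", line 18, in <module>
    return umr_minimum(a, axis, None, out, keepdims, initial, where)
ValueError: zero-size array to reduction operation minimum which has no identity
```

Run:
```python
from h import *
S=snap('top'); f=S['frame']
b=[onz(S,330.2,139.3,.085),onz(S,353.9,165.85,.085)]; print(b,np.linalg.norm(b[0]-b[1])); H=(b[0]+b[1])/2; print('H',H)
for u in(283,290,300): print(u,[tuple(int(c) for c in p) for p in f[138:166:1,u]])
hsv=cv2.cvtColor(f,cv2.COLOR_BGR2HSV)
print('sat rows bearing'); 
m=((hsv[...,1]<40)&(hsv[...,2]>70)).astype(np.uint8)
for nm,(x,y,w,h) in dict(big=(170,194,36,36),rail=(270,135,50,35)).items():
    k=np.zeros_like(m);k[y:y+h,x:x+w]=m[y:y+h,x:x+w]
    c=max(cv2.findContours(k,0,1)[0],key=cv2.contourArea); print(nm,cv2.boundingRect(c),cv2.minEnclosingCircle(c),cv2.minAreaRect(c))
```

```text
[array([ 0.59026293, -0.02076185,  0.085     ]), array([ 0.53009358, -0.07515868,  0.085     ])] 0.08111328619910659
H [ 0.56017825 -0.04796027  0.085     ]
283 [(30, 47, 9), (50, 63, 46), (39, 51, 33), (22, 34, 11), (50, 67, 58), (133, 138, 140), (120, 133, 139), (116, 129, 133), (113, 125, 130), (116, 128, 133), (113, 126, 131), (114, 128, 132), (116, 129, 134), (119, 130, 137), (111, 125, 128), (114, 127, 131), (118, 131, 135), (117, 130, 133), (42, 47, 49), (26, 26, 25), (70, 81, 89), (75, 90, 99), (73, 87, 95), (73, 88, 96), (73, 87, 94), (72, 85, 94), (73, 87, 95), (73, 85, 94)]
290 [(108, 128, 140), (108, 129, 141), (108, 128, 140), (106, 128, 141), (108, 130, 142), (106, 130, 143), (133, 137, 137), (117, 130, 134), (116, 128, 132), (116, 128, 133), (118, 130, 135), (113, 126, 132), (115, 127, 131), (116, 129, 133), (120, 132, 137), (116, 126, 130), (115, 128, 132), (120, 133, 137), (114, 125, 131), (42, 48, 48), (34, 36, 36), (69, 82, 89), (73, 88, 96), (73, 86, 94), (72, 86, 94), (72, 87, 94), (72, 85, 93), (74, 88, 96)]
300 [(108, 129, 141), (108, 129, 141), (108, 129, 140), (108, 128, 141), (107, 129, 141), (106, 128, 141), (106, 129, 142), (105, 118, 123), (118, 130, 134), (117, 130, 135), (117, 129, 134), (117, 130, 134), (118, 131, 136), (113, 124, 130), (116, 129, 135), (117, 130, 134), (116, 128, 133), (113, 126, 130), (120, 132, 138), (124, 138, 143), (54, 61, 63), (38, 40, 42), (61, 71, 76), (74, 89, 98), (73, 87, 96), (72, 86, 94), (71, 86, 94), (73, 87, 94)]
sat rows bearing
big (177, 210, 20, 11) ((186.5, 213.5), 9.823541641235352) ((186.60702514648438, 215.2120819091797), (9.606256484985352, 18.775863647460938), 86.42366790771484)
rail (275, 137, 35, 24) ((292.0340881347656, 149.1877899169922), 18.740158081054688) ((291.9520568847656, 148.495361328125), (34.61248779296875, 20.19597053527832), 5.52754020690918)
```

Run:
```python
from h import *
S=snap('top'); H=np.array([.5602,-.0480])
for u in range(283,307,1): pass
a=onz(S,283,149.0,.036)[:2]; c=onz(S,300,151.1,.036)[:2]; m=onz(S,290,150,.036)[:2]; print(a,m,c)
for p in(a,m,c): d=p-H; print('dir from H',np.arctan2(d[1],d[0]),np.linalg.norm(d))
d=a-c; print('dir rail',np.arctan2(d[1],d[0]))
x=(m-H)/np.linalg.norm(m-H); seat=H+.108*x; print('seat',seat,'predicted px',proj(S,[*seat,.036]))
print('vee30-35',proj(S,[*(seat+.0325*x),.05]),'jaw face',proj(S,[*(seat-.0335*x),.05]))
y=np.array([-x[1],x[0]]); print('rail edges at seat',[proj(S,[*(seat+k*y),.036]) for k in(-.016,.016)])
print('big',onz(S,187.6,209.9,.015), onz(S,177,209.9,.015)[1]-onz(S,198.5,209.9,.015)[1])
s2=snap('side'); print('big in side', proj(s2,[*onz(S,187.6,209.9,.015)[:2],.015]),'seat',proj(s2,[*seat,.036]),'H',proj(s2,[*H,.085]))
R=cv2.Rodrigues; q=arm.state()['orientation']
from scipy.spatial.transform import Rotation as Ro
M=Ro.from_quat(q,scalar_first=True).as_matrix(); print(M.round(3),'yaw of tool y',np.arctan2(M[1,1],M[0,1]))
```

```text
[0.5742374  0.08391206] [0.57225141 0.06708019] [0.57021673 0.04305567]
dir from H 1.4647804959945459 0.13265685109692088
dir from H 1.466454794014513 0.11570949063068939
dir from H 1.4612301969868782 0.09160496662094271
dir rail 1.4727024943622673
seat [0.57144845 0.05941263] predicted px [293.19025137 150.41400598]
vee30-35 [280.1122994  147.54727267] jaw face [307.78587834 151.138132  ]
rail edges at seat [array([293.98432138, 143.9125864 ]), array([292.39299251, 156.93922315])]
big [0.42335344 0.30936212 0.015     ] 0.051755102905828465
big in side [299.77537533 260.9893047 ] seat [238.94992132 198.95780521] H [245.30432321 167.81314978]
[[-0.912  0.41  -0.   ]
 [ 0.41   0.912 -0.   ]
 [ 0.    -0.    -1.   ]] yaw of tool y 1.1479974350743039
```

apply_moves(
  series="0 0 0 0 0 -0.186 -1;0 0 0 0 0 -0.186 -1;0 0 0 0 0 -0.186 -1;0 0 0 0 0 -0.186 -1;0 0 0 0 0 -0.186 -1",
)

```text
time_s: 1.02
tcp_pos: [0.236, 0.5244, 0.2313]
orientation: [0.0, -0.254, 0.967, 0.0]
force: [-0.7, -1.2, -0.0]
gripper_width: 0.0856
gripper_force: 0.0
```

apply_moves(
  series="0 0 0 0 0 -0.186 -1;0 0 0 0 0 -0.186 -1;0 0 0 0 0 -0.186 -1;0 0 0 0 0 -0.186 -1;0 0 0 0 0 -0.186 -1",
)

```text
time_s: 1.65
tcp_pos: [0.2359, 0.5244, 0.2313]
orientation: [0.0, -0.661, 0.751, 0.0]
force: [-0.1, 0.1, -0.7]
gripper_width: 0.0855
gripper_force: 0.0
```

```bash
cat > go.py <<'E'
from h import *
from scipy.spatial.transform import Rotation as Ro
import sys
def rep(tx,ty,tz,az):
    s=arm.state(); M=Ro.from_quat(s['orientation'],scalar_first=True).as_matrix(); p=np.array(s['tcp_pos'])
    y=np.arctan2(M[1,1],M[0,1]); r=-(az-y); r=(r+np.pi)%(2*np.pi)-np.pi
    print('t',round(s['time_s'],2),'p',p.round(4),'az',round(y,4),'tilt',M[:,2].round(4),'q',np.round(s['joint_positions'],3),'w',round(s['gripper_width'],4),'F',np.round(s['force'],2),'Tz',np.round(s['wrist_torque'],3))
    print('turn z first',round(r,4),'| shift mm in tool now',(M.T@(np.array([tx,ty,tz])-p)*1000).round(1))
if __name__=='__main__': rep(*map(float,sys.argv[1:]))
E
python3 go.py .4234 .3094 .1 3.038
```

```text
t 1.65 p [0.2359 0.5244 0.2313] az 3.0142 tilt [ 0.  0. -1.] q [ 1.008  0.313  0.046  1.304 -0.    -0.435] w 0.0855 F [-0.05  0.07 -0.74] Tz [ 0.031 -0.005 -0.005]
turn z first -0.0238 | shift mm in tool now [ 189.4 -213.3  131.3]
```

apply_moves(
  series="0 0 0 0 0 -0.024 -1;40 -42 10 0 0 0 -1;40 -42 10 0 0 0 -1;40 -42 10 0 0 0 -1;40 -42 10 0 0 0 -1",
)

```text
time_s: 2.28
tcp_pos: [0.3865, 0.3457, 0.1912]
orientation: [0.0, -0.666, 0.746, -0.0]
force: [1.6, 0.2, -0.1]
gripper_width: 0.0853
gripper_force: 0.0
```

apply_moves(
  series="34.5 -40.7 0 0 0 0 -1;0 0 40 0 0 0 -1;0 0 40 0 0 0 -1;0 0 10 0 0 0 -1;0 0 0 0 0 0 -1",
)

```text
time_s: 2.9
tcp_pos: [0.4219, 0.3083, 0.1014]
orientation: [-0.0, -0.667, 0.745, 0.0]
force: [0.4, 0.2, -0.7]
gripper_width: 0.0851
gripper_force: 0.0
```

```bash
python3 go.py .4234 .3094 .004 3.038
python3 - <<'E'
from h import *
f=snap('side')['frame']; cv2.imwrite('pics/s2.png',cv2.resize(f[150:300,200:400],None,fx=4,fy=4,interpolation=2))
E
```

```text
t 2.9 p [0.4219 0.3083 0.1014] az 3.0311 tilt [-7.e-04 -3.e-04 -1.e+00] q [ 0.477  0.291 -0.316  0.965  0.    -0.983] w 0.0851 F [ 0.42  0.2  -0.7 ] Tz [0.027 0.015 0.012]
turn z first -0.0069 | shift mm in tool now [-1.3 -1.4 97.4]
```

View pics/s2.png

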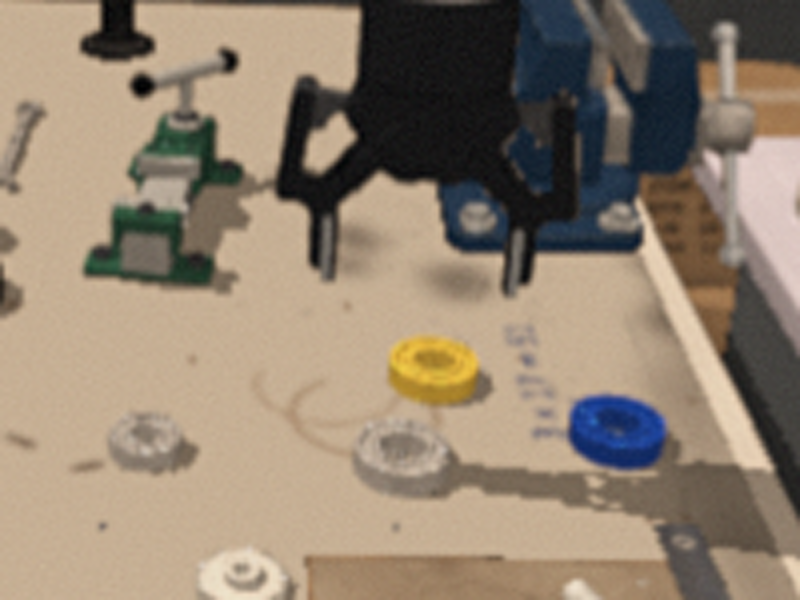

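apply_moves(
  series="-1 -1 40 0 0 0 -1;0 0 40 0 0 0 -1;0 0 18 0 0 -0.007 -1;0 0 0 0 0 0 -1;0 0 0 0 0 0 -1",
)

```text
time_s: 3.58
tcp_pos: [0.4247, 0.3101, 0.0051]
orientation: [0.002, -0.67, 0.742, -0.0]
force: [0.5, 0.7, 0.2]
gripper_width: 0.0854
gripper_force: 0.0
```

apply_moves(
  series="0 0 0 0 0 0 1;0 0 0 0 0 0 1;0 0 0 0 0 0 1;0 0 0 0 0 0 1;0 0 0 0 0 0 1",
)

```text
time_s: 4.2
tcp_pos: [0.4238, 0.3096, 0.0049]
orientation: [0.001, -0.67, 0.742, -0.0]
force: [-1.9, -0.5, 9.2]
gripper_width: 0.0488
gripper_force: 60.3
```

```bash
python3 go.py .4234 .3094 .003 3.038
python3 - <<'E'
from h import *
f=snap('side')['frame']; cv2.imwrite('pics/s3.png',cv2.resize(f[210:290,250:350],None,fx=6,fy=6,interpolation=2))
E
```

```text
t 4.2 p [0.4238 0.3096 0.0049] az 3.039 tilt [ 0.0017  0.0012 -1.    ] q [ 0.478  0.398 -0.434  0.736  0.    -0.991] w 0.0488 F [-1.93 -0.55  9.17] Tz [-0.184  0.513  0.029]
turn z first 0.001 | shift mm in tool now [0.2 0.4 1.9]
```

View pics/s3.png

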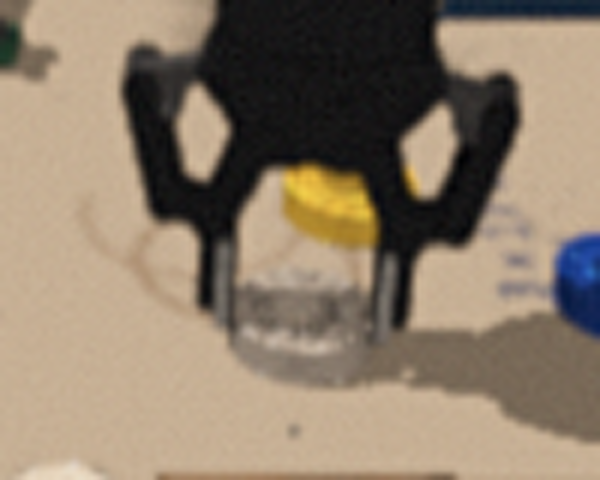

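apply_moves(
  series="0 0 -15 0 0 0 1;0 0 -20 0 0 0 1;0 0 -20 0 0 0 1;0 0 -20 0 0 0 1;0 0 0 0 0 0 1",
)

```text
time_s: 4.88
tcp_pos: [0.4245, 0.3098, 0.0803]
orientation: [0.002, -0.67, 0.742, -0.0]
force: [0.4, -0.3, -1.7]
gripper_width: 0.0486
gripper_force: 62.9
```

```bash
python3 go.py .5714 .0594 .12 3.038
python3 - <<'E'
from h import *
f=snap('side')['frame']; t=snap('top')['frame']
cv2.imwrite('pics/s4.png',np.hstack([cv2.resize(f[170:290,240:360],(480,480),interpolation=2),cv2.resize(t[170:250,150:200],(300,480),interpolation=2)]))
E
```

```text
t 4.88 p [0.4245 0.3098 0.0803] az 3.0389 tilt [ 0.0034  0.0018 -1.    ] q [ 0.478  0.312 -0.344  0.911  0.    -0.991] w 0.0486 F [ 0.45 -0.33 -1.68] Tz [ 0.019 -0.048  0.049]
turn z first 0.0009 | shift mm in tool now [ 233.9 -171.9  -39.7]
```

View pics/s4.png

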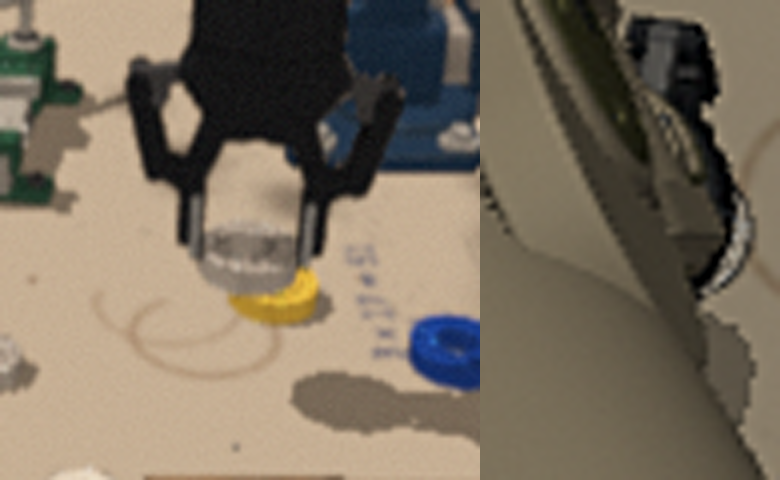

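Run:
```python
from h import *
S=snap('side'); p=np.array(arm.state()['tcp_pos']); f=S['frame']
a=np.linspace(0,6.283,73)
img=cv2.resize(f[170:290,240:360],(720,720),interpolation=2)
for dz,col in((-.005,(0,0,255)),(.010,(0,255,0))):
    for off,th in((0,1),):
        P=np.array([proj(S,p+[.026*np.cos(t),.026*np.sin(t),dz]) for t in a]); print(dz,P.min(0),P.max(0))
        cv2.polylines(img,[((P-[239.5,169.5])*6).astype(int)],True,col,1)
cv2.imwrite('pics/s5.png',img[200:600,100:600])
```

```text
-0.005 [289.44574668 231.47516975] [314.49785918 244.80824281]
0.01 [289.85013685 225.416517  ] [315.10993117 238.48720864]
```

View pics/s5.png

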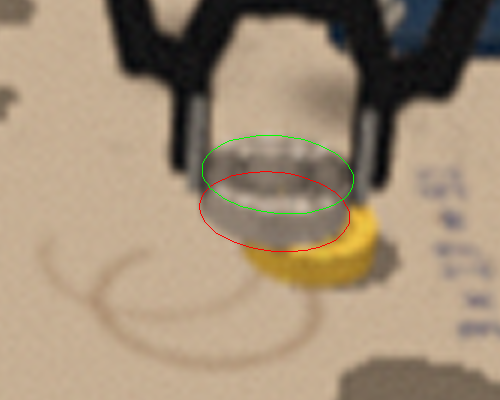

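apply_moves(
  series="0 0 -40 0 0 0 1;40 -29 0 0 0 0 1;40 -29 0 0 0 0 1;40 -29 0 0 0 0 1;40 -29 0 0 0 0 1",
)

```text
time_s: 5.65
tcp_pos: [0.5221, 0.1367, 0.1171]
orientation: [-0.001, -0.67, 0.742, 0.001]
force: [0.6, 0.5, -2.1]
gripper_width: 0.0483
gripper_force: 63.3
```

apply_moves(
  series="40 -29 0 0 0 0 1;35.4 -26.9 0 0 0 0 1;0 0 15 0 0 0 1;0 0 0 0 0 0 1;0 0 0 0 0 0 1",
)

```text
time_s: 6.28
tcp_pos: [0.5689, 0.0584, 0.1026]
orientation: [-0.001, -0.67, 0.742, 0.001]
force: [0.3, 0.6, -2.6]
gripper_width: 0.0487
gripper_force: 63.3
```

```bash
python3 go.py .5712 .0579 .041 3.038
cat > ov.py <<'E'
from h import *
import sys
S=snap('side'); p=np.array(arm.state()['tcp_pos']); f=S['frame']
x0,y0,w,h,k=205,140,90,85,7
img=cv2.resize(f[y0:y0+h,x0:x0+w],None,fx=k,fy=k,interpolation=2)
d=lambda P,c,cl=True: cv2.polylines(img,[((np.array([proj(S,q) for q in P])-[x0-.5,y0-.5])*k).astype(int)],cl,c,1)
a=np.linspace(0,6.283,73)
for dz in(-.005,.010): d([p+[.026*np.cos(t),.026*np.sin(t),dz] for t in a],(0,0,255))
th=1.467; X=np.array([np.cos(th),np.sin(th),0]);Y=np.array([-X[1],X[0],0]); s=np.array([.5714,.0594,.036])
d([s-.0335*X-.016*Y,s-.0335*X+.016*Y,s+.03*X+.016*Y,s+.03*X-.016*Y],(255,0,0))
Z=np.array([0,0,.014])
d([s-.0335*X-.022*Y+Z,s-.0335*X+.022*Y+Z],(0,255,255)); d([s+.0325*X-.022*Y+Z,s+.0325*X+.022*Y+Z],(0,255,255))
cv2.imwrite(sys.argv[1],img)
E
python3 ov.py pics/s6.png
```

```text
t 6.28 p [0.5689 0.0584 0.1026] az 3.0404 tilt [-2.1e-03  4.0e-04 -1.0e+00] q [-0.038  0.378 -0.186  1.009  0.    -1.508] w 0.0487 F [ 0.34  0.62 -2.6 ] Tz [-0.023 -0.03   0.023]
turn z first 0.0024 | shift mm in tool now [ 0.3 -2.5 61.6]
```

View pics/s6.png

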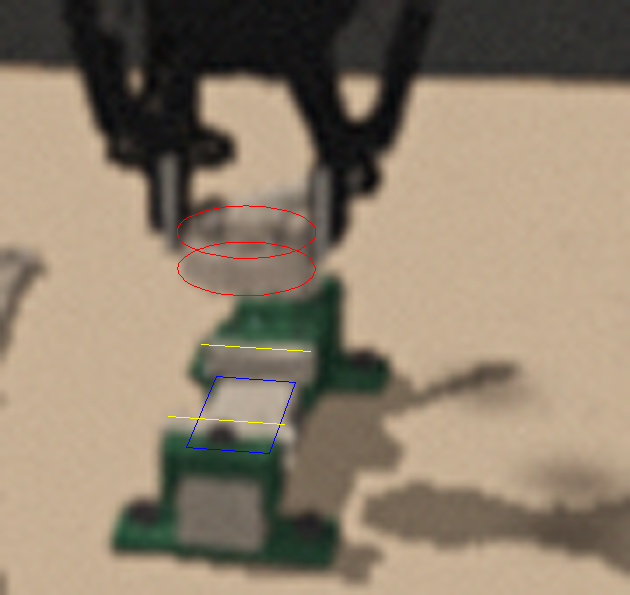

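apply_moves(
  series="0 -1.5 25 0 0 0 1;0 0 20 0 0 0 1;0 0 10 0 0 0 1;0 0 2 0 0 0 1;0 0 0 0 0 0 1",
)

```text
time_s: 6.95
tcp_pos: [0.5721, 0.0574, 0.047]
orientation: [0.0, -0.67, 0.742, -0.0]
force: [-0.2, 0.2, -1.6]
gripper_width: 0.0489
gripper_force: 63.3
```

```bash
python3 go.py .5703 .0579 .041 3.038; python3 ov.py pics/s7.png
```

```text
t 6.95 p [0.5721 0.0574 0.047 ] az 3.0394 tilt [ 1.1e-03  1.0e-04 -1.0e+00] q [-0.04   0.432 -0.255  0.883  0.    -1.508] w 0.0489 F [-0.17  0.17 -1.61] Tz [-0.058 -0.008  0.002]
turn z first 0.0014 | shift mm in tool now [-0.3  1.8  6. ]
```

View pics/s7.png

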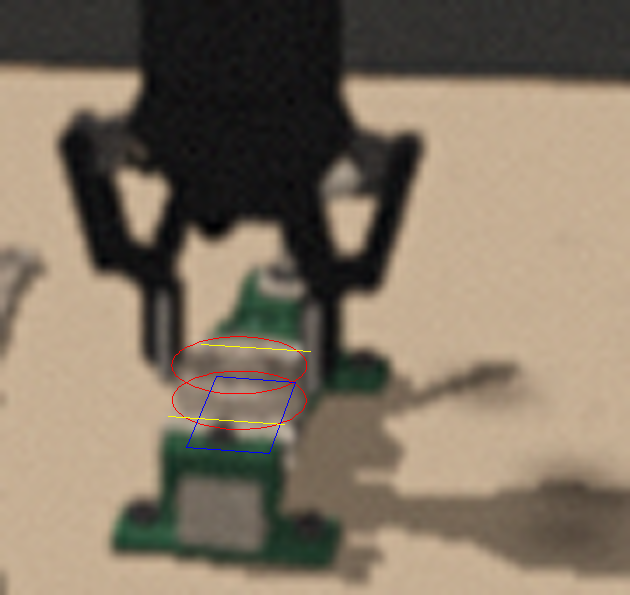

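apply_moves(
  series="0 2.2 0 0 0 0 1;0 0 3 0 0 0 1;0 0 1.5 0 0 0 1;0 0 1 0 0 0 1;0 0 0 0 0 0 1",
)

```text
time_s: 7.62
tcp_pos: [0.5693, 0.0574, 0.041]
orientation: [-0.0, -0.67, 0.742, 0.0]
force: [-2.1, -0.5, 1.6]
gripper_width: 0.0482
gripper_force: 63.6
```

apply_moves(
  series="0 0 0.3 0 0 0 0;0 0 0 0 0 0 -1;0 0 0 0 0 0 -1;0 0 0 0 0 0 -1;0 0 0 0 0 0 -1",
)

```text
time_s: 8.25
tcp_pos: [0.5695, 0.0575, 0.0405]
orientation: [0.0, -0.67, 0.742, -0.0]
force: [-0.4, -0.7, 0.2]
gripper_width: 0.0855
gripper_force: 0.0
```

apply_moves(
  series="0 0 0 0 0 0 -1;0 0 -40 0 0 0 -1;0 0 -40 0 0 0 -1;0 0 -30 0 0 0 -1;0 0 0 0 0 0 -1",
)

```text
time_s: 8.88
tcp_pos: [0.5714, 0.0574, 0.1534]
orientation: [0.002, -0.67, 0.742, -0.002]
force: [-0.3, 0.1, -0.6]
gripper_width: 0.0855
gripper_force: 0.0
```

```bash
python3 go.py .5602 -.048 .150 2.306; python3 ov.py pics/s8.png
python3 - <<'E'
from h import *
t=snap('top')['frame']; f=cv2.imread('pics/s8.png'); 
cv2.imwrite('pics/s8.png',np.hstack([cv2.resize(f,None,fx=.6,fy=.6),cv2.resize(t[120:190,260:340],None,fx=5,fy=5)[:351]]))
E
```

```text
t 8.88 p [0.5714 0.0574 0.1534] az 3.039 tilt [ 5.8e-03 -2.0e-04 -1.0e+00] q [-0.04   0.341 -0.109  1.116  0.    -1.508] w 0.0855 F [-0.27  0.07 -0.58] Tz [ 0.024 -0.008  0.005]
turn z first 0.733 | shift mm in tool now [106.    0.4   3.3]Traceback (most recent call last):
  File "<stdin>", line 3, in <module>
    return _nx.concatenate(arrs, 1, dtype=dtype, casting=casting)
           ~~~~~~~~~~~~~~~^^^^^^^^^^^^^^^^^^^^^^^^^^^^^^^^^^^^^^^
ValueError: all the input array dimensions except for the concatenation axis must match exactly, but along dimension 0, the array at index 0 has size 357 and the array at index 1 has size 350
```

View pics/s8.png

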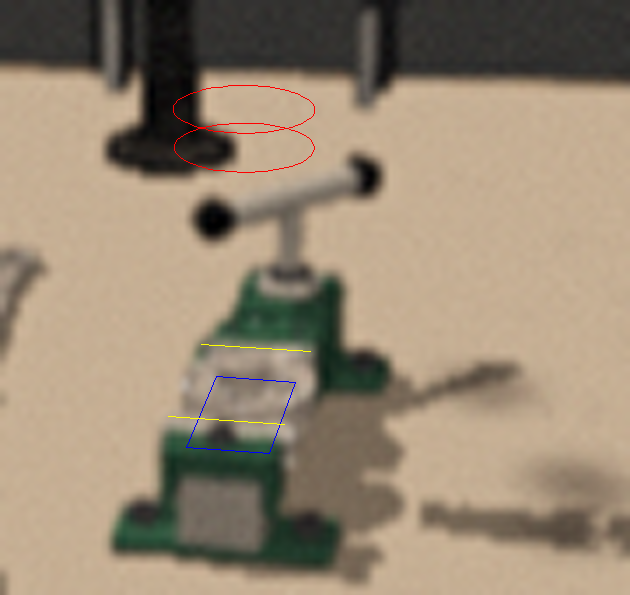

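apply_moves(
  series="53 0.5 0 0 0 0 -1;53 0 0 0 0 0 -1;0 0 0 0 0 0.183 -1;0 0 0 0 0 0.183 -1;0 0 0 0 0 0.183 -1",
)

```text
time_s: 9.6
tcp_pos: [0.5568, -0.0481, 0.1485]
orientation: [-0.001, -0.441, 0.898, 0.001]
force: [-0.1, 0.1, 0.5]
gripper_width: 0.0853
gripper_force: 0.0
```

apply_moves(
  series="0 0 0 0 0 0.183 -1;0 0 20 0 0 0 -1;0 0 20 0 0 0 -1;0 0 0 0 0 0 -1;0 0 0 0 0 0 -1",
)

```text
time_s: 10.22
tcp_pos: [0.5577, -0.0479, 0.1101]
orientation: [-0.0, -0.36, 0.933, 0.0]
force: [-0.0, 0.4, 0.8]
gripper_width: 0.0851
gripper_force: 0.0
```

```bash
python3 go.py .5598 -.048 .068 2.306
```

```text
t 10.22 p [ 0.5577 -0.0479  0.1101] az 2.307 tilt [-1.1e-03  4.0e-04 -1.0e+00] q [-0.229  0.35  -0.208  1.014  0.    -0.965] w 0.0851 F [-0.02  0.4   0.78] Tz [ 0.022 -0.015 -0.001]
turn z first 0.001 | shift mm in tool now [-1.5 -1.5 42.1]
```

apply_moves(
  series="-1.5 -1.5 20 0 0 0 -1;0 0 22 0 0 0 -1;0 0 0 0 0 0 -1;0 0 0 0 0 0 0;0 0 0 0 0 0 0.5",
)

```text
time_s: 10.85
tcp_pos: [0.5611, -0.0482, 0.0698]
orientation: [0.001, -0.36, 0.933, -0.001]
force: [0.1, 0.0, 0.5]
gripper_width: 0.0517
gripper_force: 0.0
```

apply_moves(
  series="0 0 0 0 0 0 1;0 0 0 0 0 0 1;0 0 0 0 0 0 1;0 0 0 0 0 0 1;0 0 0 0 0 0 1",
)

```text
time_s: 11.48
tcp_pos: [0.5598, -0.0474, 0.0691]
orientation: [0.0, -0.36, 0.933, 0.001]
force: [-2.0, 3.6, 5.4]
gripper_width: 0.0109
gripper_force: 58.5
```

```bash
python3 go.py .5598 -.048 .068 2.306
```

```text
t 11.47 p [ 0.5598 -0.0474  0.0691] az 2.3075 tilt [-3.0e-04  1.2e-03 -1.0e+00] q [-0.228  0.389 -0.261  0.922  0.001 -0.965] w 0.0109 F [-2.    3.65  5.42] Tz [0.502 0.549 0.027]
turn z first 0.0015 | shift mm in tool now [ 0.4 -0.5  1.1]
```

apply_moves(
  series="0 0 0 0 0 0.1 1;0 0 0 0 0 0.15 1;0 0 0 0 0 0.15 1;0 0 0 0 0 0.15 1;0 0 0 0 0 0.15 1",
)

```text
time_s: 12.1
tcp_pos: [0.56, -0.0479, 0.0691]
orientation: [0.0, -0.016, 1.0, 0.0]
force: [-2.6, 0.1, 4.6]
gripper_width: 0.0112
gripper_force: 59.1
```

```bash
python3 go.py .5598 -.048 .068 2.306
```

```text
t 12.1 p [ 0.56   -0.0479  0.0691] az 1.6029 tilt [ 1.e-04  0.e+00 -1.e+00] q [-0.228  0.389 -0.26   0.922  0.    -0.26 ] w 0.0112 F [-2.56  0.09  4.58] Tz [0.169 0.452 0.312]
turn z first -0.7031 | shift mm in tool now [ 0.2 -0.1  1.1]
```

apply_moves(
  series="0 0 0 0 0 0.15 1;0 0 0 0 0 0.15 1;0 0 0 0 0 0.15 1;0 0 0 0 0 0.1 1;0 0 0 0 0 0.05 1",
)

```text
time_s: 12.72
tcp_pos: [0.5599, -0.0484, 0.0691]
orientation: [-0.0, 0.279, 0.96, -0.0]
force: [-2.2, -0.8, 5.5]
gripper_width: 0.0109
gripper_force: 59.0
```

```bash
python3 go.py .5598 -.048 .068 2.306
```

```text
t 12.72 p [ 0.5599 -0.0484  0.0691] az 1.0054 tilt [-3.e-04 -9.e-04 -1.e+00] q [-0.229  0.389 -0.26   0.922 -0.001  0.337] w 0.0109 F [-2.19 -0.76  5.46] Tz [-0.178  0.48   0.336]
turn z first -1.3006 | shift mm in tool now [0.3 0.3 1.1]
```

apply_moves(
  series="0 0 0 0 0 0.15 1;0 0 0 0 0 0.18 1;0 0 0 0 0 0.18 1;0 0 0 0 0 0.18 1;0 0 0 0 0 0.15 1",
)

```text
time_s: 13.35
tcp_pos: [0.5593, -0.0488, 0.0691]
orientation: [0.0, 0.648, 0.762, -0.001]
force: [-5.2, -1.8, 6.1]
gripper_width: 0.0109
gripper_force: 59.3
```

```bash
cat > tz.py <<'E'
from go import *
s=arm.state(); M=Ro.from_quat(s['orientation'],scalar_first=True).as_matrix(); y=np.arctan2(M[1,1],M[0,1])
print('t',round(s['time_s'],2),'turned',round(2.3075-y,3),'Tz',np.round(s['wrist_torque'],3),'F',np.round(s['force'],2),'p',np.round(s['tcp_pos'],4),'q6',round(s['joint_positions'][5],3),'tau6',s['joint_torque'][5].round(3),'qd6',s['qd'][5].round(3))
E
python3 tz.py
```

```text
t 13.35 turned 2.145 Tz [-0.437  0.865  0.378] F [-5.23 -1.79  6.06] p [ 0.5593 -0.0488  0.0691] q6 1.18 tau6 -0.834 qd6 1.182
```

apply_moves(
  series="0 0 0 0 0 0.08 1;0 0 0 0 0 0.08 1;0 0 0 0 0 0.08 1;0 0 0 0 0 0.08 1",
)

```text
time_s: 13.85
tcp_pos: [0.5591, -0.0488, 0.0691]
orientation: [0.0, 0.76, 0.65, -0.001]
force: [-4.9, -1.8, 6.9]
gripper_width: 0.0107
gripper_force: 59.2
```

```bash
python3 tz.py
```

```text
t 13.85 turned 2.463 Tz [-0.466  0.979  0.409] F [-4.88 -1.8   6.86] p [ 0.5591 -0.0488  0.0691] q6 1.497 tau6 -0.332 qd6 0.634
```

apply_moves(
  series="-0.4 -1 0 0 0 0 1;0 0 0 0 0 0.03 1;0 0 0 0 0 0.03 1",
)

```text
time_s: 14.22
tcp_pos: [0.559, -0.0488, 0.0691]
orientation: [0.0, 0.779, 0.628, -0.0]
force: [-2.8, -2.7, 6.4]
gripper_width: 0.0106
gripper_force: 59.2
```

```bash
python3 tz.py
```

```text
t 14.22 turned 2.521 Tz [-0.443  0.649  0.376] F [-2.84 -2.65  6.38] p [ 0.559  -0.0488  0.0691] q6 1.555 tau6 0.078 qd6 0.236
```

apply_moves(
  series="0 0 0 0 0 0.04 1;0 0 0 0 0 0.04 1",
)

```text
time_s: 14.48
tcp_pos: [0.5589, -0.0488, 0.0691]
orientation: [0.0, 0.803, 0.596, -0.0]
force: [-4.3, -2.1, 5.9]
gripper_width: 0.0109
gripper_force: 59.2
```

```bash
python3 tz.py
```

```text
t 14.47 turned 2.602 Tz [-0.44   0.637  0.37 ] F [-4.32 -2.1   5.92] p [ 0.5589 -0.0488  0.0691] q6 1.636 tau6 -0.003 qd6 0.319
```

apply_moves(
  series="0 0 0 0 0 0.05 1;0 0 0 0 0 0.05 1",
)

```text
time_s: 14.72
tcp_pos: [0.5589, -0.0488, 0.0691]
orientation: [0.0, 0.832, 0.555, -0.0]
force: [-4.3, -2.6, 6.1]
gripper_width: 0.011
gripper_force: 59.3
```

```bash
python3 tz.py
```

```text
t 14.72 turned 2.702 Tz [-0.366  0.731  0.325] F [-4.34 -2.58  6.07] p [ 0.5589 -0.0488  0.0691] q6 1.736 tau6 -0.086 qd6 0.397
```

apply_moves(
  series="0 0 0 0 0 0.05 1;0 0 0 0 0 0.05 1",
)

```text
time_s: 14.98
tcp_pos: [0.5588, -0.0487, 0.0691]
orientation: [0.0, 0.859, 0.513, -0.0]
force: [-3.4, -0.5, 7.4]
gripper_width: 0.0107
gripper_force: 59.3
```

```bash
python3 tz.py
```

```text
t 14.97 turned 2.802 Tz [-0.403  0.76   0.374] F [-3.37 -0.54  7.37] p [ 0.5588 -0.0487  0.0691] q6 1.836 tau6 -0.086 qd6 0.396
```

apply_moves(
  series="0 0 0 0 0 0.05 1;0 0 0 0 0 0.05 1",
)

```text
time_s: 15.22
tcp_pos: [0.5587, -0.0487, 0.0691]
orientation: [0.0, 0.883, 0.469, -0.0]
force: [-5.1, -1.2, 7.1]
gripper_width: 0.0111
gripper_force: 59.3
```

```bash
python3 tz.py
```

```text
t 15.22 turned 2.902 Tz [-0.318  0.821  0.367] F [-5.09 -1.18  7.1 ] p [ 0.5587 -0.0487  0.0691] q6 1.936 tau6 -0.086 qd6 0.396
```

apply_moves(
  series="0 0 0 0 0 0.05 1;0 0 0 0 0 0.05 1",
)

```text
time_s: 15.48
tcp_pos: [0.5586, -0.0486, 0.0691]
orientation: [0.0, 0.906, 0.424, -0.001]
force: [-4.7, -1.6, 8.1]
gripper_width: 0.0106
gripper_force: 59.3
```

```bash
python3 tz.py
```

```text
t 15.47 turned 3.002 Tz [-0.32   0.849  0.362] F [-4.67 -1.64  8.06] p [ 0.5586 -0.0486  0.0691] q6 2.036 tau6 -0.086 qd6 0.396
```

apply_moves(
  series="0 0 0 0 0 0.05 1;0 0 0 0 0 0.05 1",
)

```text
time_s: 15.72
tcp_pos: [0.5586, -0.0485, 0.0691]
orientation: [0.0, 0.926, 0.379, -0.001]
force: [-5.0, -1.0, 7.3]
gripper_width: 0.0111
gripper_force: 59.3
```

```bash
python3 tz.py
```

```text
t 15.72 turned 3.102 Tz [-0.285  0.877  0.35 ] F [-5.01 -1.01  7.26] p [ 0.5586 -0.0485  0.0691] q6 2.136 tau6 -0.086 qd6 0.397
```

apply_moves(
  series="0 0 0 0 0 0.05 1;0 0 0 0 0 0.05 1",
)

```text
time_s: 15.98
tcp_pos: [0.5585, -0.0485, 0.0691]
orientation: [0.0, 0.943, 0.332, -0.001]
force: [-4.0, -0.5, 7.8]
gripper_width: 0.0109
gripper_force: 59.4
```

```bash
python3 tz.py
```

```text
t 15.97 turned 3.202 Tz [-0.262  0.873  0.332] F [-4.05 -0.53  7.75] p [ 0.5585 -0.0485  0.0691] q6 2.236 tau6 -0.065 qd6 0.397
```

apply_moves(
  series="0 0 0 0 0 0.05 1;0 0 0 0 0 0.05 1",
)

```text
time_s: 16.23
tcp_pos: [0.5585, -0.0485, 0.0691]
orientation: [0.0, 0.959, 0.284, -0.001]
force: [-5.3, -1.6, 8.5]
gripper_width: 0.0111
gripper_force: 59.6
```

```bash
python3 tz.py
```

```text
t 16.23 turned 3.302 Tz [-0.249  0.945  0.397] F [-5.34 -1.61  8.5 ] p [ 0.5585 -0.0485  0.0691] q6 2.336 tau6 -0.027 qd6 0.395
```

apply_moves(
  series="0 0 0 0 0 0.05 1;0 0 0 0 0 0.05 1",
)

```text
time_s: 16.48
tcp_pos: [0.5584, -0.0483, 0.069]
orientation: [0.0, 0.972, 0.236, -0.001]
force: [-5.3, -0.7, 7.8]
gripper_width: 0.0109
gripper_force: 59.7
```

```bash
python3 tz.py
```

```text
t 16.48 turned 3.402 Tz [-0.171  0.937  0.424] F [-5.34 -0.7   7.84] p [ 0.5584 -0.0483  0.069 ] q6 2.436 tau6 0.014 qd6 0.396
```

apply_moves(
  series="0 0 0 0 0 0.05 1;0 0 0 0 0 0.05 1",
)

```text
time_s: 16.73
tcp_pos: [0.5584, -0.0483, 0.0691]
orientation: [0.0, 0.982, 0.187, -0.001]
force: [-4.7, -0.8, 7.1]
gripper_width: 0.011
gripper_force: 59.9
```

```bash
python3 tz.py
```

```text
t 16.73 turned 3.501 Tz [-0.163  0.941  0.443] F [-4.73 -0.84  7.1 ] p [ 0.5584 -0.0483  0.0691] q6 2.536 tau6 0.058 qd6 0.397
```

apply_moves(
  series="0 0 0 0 0 0.05 1;0 0 0 0 0 0.05 1",
)

```text
time_s: 16.98
tcp_pos: [0.5583, -0.0482, 0.069]
orientation: [0.0, 0.99, 0.138, -0.001]
force: [-4.5, -0.2, 8.0]
gripper_width: 0.0111
gripper_force: 60.1
```

```bash
python3 tz.py
```

```text
t 16.98 turned 3.601 Tz [-0.164  0.937  0.507] F [-4.51 -0.21  7.97] p [ 0.5583 -0.0482  0.069 ] q6 2.635 tau6 0.103 qd6 0.396
```

apply_moves(
  series="0 0 0 0 0 0.02 1;0 0 0 0 0 0 1;0 0 0 0 0 0 1;0 0 0 0 0 0 1",
)

```text
time_s: 17.48
tcp_pos: [0.5583, -0.0482, 0.0691]
orientation: [0.0, 0.992, 0.129, -0.001]
force: [-5.6, -1.7, 7.2]
gripper_width: 0.0107
gripper_force: 60.0
```

```bash
python3 tz.py
```

```text
t 17.48 turned 3.62 Tz [-0.087  0.936  0.346] F [-5.57 -1.67  7.2 ] p [ 0.5583 -0.0482  0.0691] q6 2.654 tau6 0.372 qd6 0.0
```

apply_moves(
  series="0 0 0 0 0 0 0.6;0 0 0 0 0 0 0;0 0 0 0 0 0 -1;0 0 0 0 0 0 -1;0 0 0 0 0 0 -1",
)

```text
time_s: 18.1
tcp_pos: [0.5592, -0.0483, 0.0684]
orientation: [-0.0, 0.992, 0.129, 0.0]
force: [0.3, 0.6, 0.4]
gripper_width: 0.085
gripper_force: 0.0
```

apply_moves(
  series="0 0 -20 0 0 0 -1;0 0 -40 0 0 0 -1;0 0 -40 0 0 0 -1;0 0 -20 0 0 0 -1;0 0 0 0 0 0 -1",
)

```text
time_s: 18.73
tcp_pos: [0.5604, -0.0486, 0.1903]
orientation: [0.001, 0.992, 0.129, 0.002]
force: [1.2, 0.3, -0.7]
gripper_width: 0.0853
gripper_force: 0.0
```

Run:
```python
from h import *
s2=snap('side'); S=snap('top'); 
g=s2['frame'].max(2); m=np.zeros(g.shape,np.uint8); m[155:180,225:270]=g[155:180,225:270]<55
n,l,st,c=cv2.connectedComponentsWithStats(m); print([(c[i].round(1),st[i][4]) for i in range(1,n) if st[i][4]>5])
# expected ball positions: bar az = .735-3.62
for sg in(1,-1):
    a=.735-3.62; print('exp ball',proj(s2,[.5598+sg*.04*np.cos(a),-.048+sg*.04*np.sin(a),.085]).round(1))
st=arm.state(); print(st['time_s'],st['tcp_pos'],st['force'],st['gripper_width'])
```

```text
[(array([230. , 159.6]), np.int32(91)), (array([259.5, 166.8]), np.int32(13)), (array([232.5, 168.9]), np.int32(15))]
exp ball [258.8 166.9]
exp ball [231.9 168.7]
18.825 [ 0.55879567 -0.04823184  0.18771936] [-0.25272615 -0.57680553  0.03097682] 0.08567748753431961
```

```bash
python3 -c "
from workcell import arm
print(arm.close_job())"
```

```text
the job is handed in; nothing more can be done
None
```

The bearing lies on the vise rail and is clamped. I stopped turning about 0.16–0.19 N m above free running (target 0.2), roughly 40–47 N of jaw force by my estimate. The hand is off and clear, and the job was handed in at about 19 s; no verdict came back.

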